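# Click the order dial on by one and ring the bell

### The arm

A 7-joint arm with a two-finger parallel gripper is mounted at the origin on a cart in front of the work surface, level with it; the furniture and walls round the work are solid. World frame = base frame: x ahead of the robot, y to its left, z up, the work surface at z = 0. Lengths are in m, angles in rad, forces in N, time in s.
With the tool pointing down it reaches from about 0.4 to 0.9 m from the base axis. Payload 5.6 kg.
Tool frame: the origin (TCP) lies midway between the tips of the shut fingers; the grasp point (between the pads) lies 19 mm behind it; y points along the fingers, z is the direction in which the jaws open and shut, and the axes are right-handed (so a half turn about y gives the same grasp; the last joint's range is limited). The gripper opens to 92 mm and grips with 3 to 60 N. Pads are 20 mm wide; open, the fingers measure 128 mm over their backs; the gripper's body (75 mm by 189 mm) begins 69 mm behind the grasp point.
Start: joints at [1.188, 0.468, -0.012, 1.603, 0.006, 1.071, -0.056], TCP at [0.217, -0.613, 0.215] pointing down, gripper open.
Joint ranges: [-2.53, 2.53], [-0.31, 2.02], [-1.57, 1.55], [0.28, 2.44], [-1.29, 4.43], [0.15, 1.84], [-2.92, 2.92]. Speed limits (rad/s): [2.57, 2.57, 3.14, 3.14, 3.14, 3.14, 3.14].

### API

Orientations are given as a 3x3 rotation matrix whose columns are the frame's x, y, z axes.
In Python, from station import env, effector, solver, viewer, workorder, search_frame, tip_of gives the robot as it stands. Calls block until the motion is done:
- env.reach(position, orientation): joint-space move of the TCP to a pose.
- env.movel(position, frame=None, rate=0.15): straight line of the TCP; frame=None keeps the orientation; rate is the mean speed in m/s.
- env.goto_joints(angles): joint-space move.
- effector.release() and effector.grasp(squeeze=None): open the fingers fully, or close them until they stop; squeeze is the grip in N (None keeps the last).
- env.pause(seconds).
- solver.inverse_kinematics(position, orientation): joint angles nearest the present ones, or None.
- env.sense(): the state.
- viewer.read_camera(name): name is "side" or "top"; returns (picture, depth): 400x640x3 uint8, red, green, blue; 400x640 float32, m along the optical axis (not along the pixel's ray), 0 where there is no reading.
- viewer.camera_info(name): a dict with "intrinsics" (3x3 intrinsics, pixels), "dist_coeffs" ([k1, k2, p1, p2, k3] as OpenCV has them; the pictures are not rectified), "eye" and "rotation" of the camera in the world. Camera axes: x right, y up, looking along -z (the intrinsics and any distortion apply to the point x, -y, -z); pixel columns grow to the right and rows downward; lengths in m; the calibration is good to about 2 mm. A picture is of the moment at which its call begins. camera_info takes no time and is no camera call.
A pose or a line that the arm cannot do raises env.PlanningError and nothing moves.
- workorder.finish_job(): hands the job in, once; it reports no verdict.
Trained networks look in the newest picture that a camera, given by its name, has taken for a name from the list of things; names that differ only in an ending like _2 or _b are one class to them, and where a whole thing is asked for, a point or a joint stands for the part that bears it (a point fixed in the world has none). Each returns a list of dicts, best first, with "score" (0 to 1); they miss things now and then, are a little off and sometimes report something else, mostly with a low value. They report only what shows in the picture. A call takes as long as a camera call. They do not tell look-alikes from the thing itself.
- search_frame(camera, name): "at" ([x, y, z] in m, in world coordinates, good to about 4 mm: the middle of the surface that is visible of it).
- tip_of(camera, name): "at" ([x, y, z] in m, in world coordinates, good to about 4 mm: a listed point, or the origin of a listed thing).
The state is a dict: "t": time; "joint_positions": joint angles; "joint_velocities": joint speeds; "tau": joint torques, N m; "ee_pos": TCP position; "tcp_rot": TCP orientation; "wrist_force": force on the tool from outside, world axes, zero at the start; "moment": the same for the moment, N m; "gripper_width": finger opening in m.
Only numpy, scipy, OpenCV 4.12 (cv2) and the standard library are available. Lean on these libraries where they do the work, as an engineer would, in place of code of your own. Each camera call takes 0.05 s, during which the arm holds its last target.

### The job

Call the next order at the counter: with a fingertip on the big knurled dial, turn it anticlockwise (seen from above) by one click, so that its pointer goes from the single dot to the two dots without running past them, and take the finger off. Then press the button of the counter bell fully down and let go. Only touch and push: pinch and lift nothing, let the bell stay standing where it is, and leave the other things on the counter alone.

Things in the scene. Friction and masses are not known exactly. Their poses are not given: they have to be found in the camera images.
- dial_base: the order dial's round wooden foot, 136 mm across and 30 mm high, screwed down; origin at the centre of its underside, z up. Groups of one, two, three and four small dark dots stand on its top ledge (57 mm from the axis) at 120, 160, 200 and 240 degrees, anticlockwise from its own x axis; the groups face the robot roughly
- dial_top (a point): centre of the dial's flat top, on the turning axis, 52 mm above the counter. The dial is an upright-axis aluminium disc 96 mm across and 18 mm thick, above the foot; knurled on its rim and on the top face from 26 to 46 mm from the axis, too wide to be pinched. It is spring-mounted: pressed down it starts to give at about 3.5 N and reaches its stop 5 mm lower at about 11.5 N
- dial_pointer (a point): outer end of the dark pointer line on the dial's top, 46 mm from the axis; it points at the group of dots that is set
- dial (a joint): turn of the dial in rad, anticlockwise seen from above positive: 0 at the single dot (start), 0.698 (40 degrees) at the two dots, 1.396 at three, 2.094 at four; sprung detents pull it into each of these from up to half-way (20 degrees) off, end stops at -0.17 and 2.27. Leaving a detent takes about 0.03 N m, so about 1 N along the circle 34 mm from the axis; the disc follows a fingertip that presses on its knurled top with 5 to 10 N and is dragged round the axis
- bell: the counter bell: white dome on a black foot, 74 mm across, 57 mm high, loose, 0.1 to 0.2 kg; origin at the centre of its underside, z up
- bell_press (a point): top centre of the bell's small round brass button, 12 mm across, 57 mm above the counter; it is pressed straight down, 4 mm to its stop, against a spring that reaches 8 N there
- bell_button (a joint): how far the bell's button is down, in m: 0 up, 0.004 fully down; it springs back
- tape: bystander: roll of label tape lying flat, 98 mm across, 25 mm high, origin at the centre of its underside
- packet: bystander: flat kraft paper packet, 62x100x14 mm, origin at the centre of its underside
- card: bystander: small black card in a wooden foot, 22x62x54 mm, origin at the centre of its underside
- pen: bystander: white marker pen lying down, 17x135x16 mm, origin at the centre of its underside
There are look-alikes about, which are no part of the job. Of the things that look like the bell, take the one that is farthest to the robot's right at the start.

How it is judged:
By the outcome, as a careful person would: the job done as asked, in the order asked, and still so for the second after the job is handed in, with the robot touching nothing.
It also fails if it takes over 48 s, if anything falls off the work surface, if the arm or the gripper's body presses on something with over 40 N, if the wrist force passes 120 N, or if a joint passes its speed limit or range.

## Working session

There is one attempt and no reset: what is moved stays moved. The work goes in short steps, each a Python script; the robot and the scene stay as the last script left them, time stands still between calls to the robot, and variables do not carry over. Pictures are saved under pics/ and viewed, and the job is handed in when it is done.

```bash
ls; mkdir -p pics
python3 - <<'E'
from station import env, effector, solver, viewer, workorder, search_frame, tip_of
import cv2,numpy as np
s=env.sense(); print(s['t'],s['ee_pos'],s['tcp_rot'],s['gripper_width'],s['wrist_force'])
for c in ['top','side']:
    p,d=viewer.read_camera(c); cv2.imwrite(f'pics/{c}0.png',p[:,:,::-1]); np.savez(f'pics/{c}0.npz',p=p,d=d)
    i=viewer.camera_info(c); print(c,i)
    for n in ['dial_top','dial_pointer','dial_base','bell_press','bell']:
        print(n,[(np.round(r['at'],4).tolist(),round(r['score'],2)) for r in tip_of(c,n)])
print(env.sense()['t'])
E
```

```text
pics
0.0 [ 0.21643682 -0.6123296   0.21367491] [[-9.42825918e-01 -6.58418898e-04  3.33284945e-01]
 [-3.33285579e-01  1.54435961e-03 -9.42824659e-01]
 [ 1.06061764e-04 -9.99998591e-01 -1.67550379e-03]] 0.0920344532437364 [-0.00013005 -0.05652251  0.04529588]
top {'intrinsics': array([[388.92255316,   0.        , 311.69962299],
       [  0.        , 388.92255316, 201.27591675],
       [  0.        ,   0.        ,   1.        ]]), 'dist_coeffs': array([-0.01653103,  0.        ,  0.        ,  0.        ,  0.        ]), 'eye': array([ 0.20708658, -0.01095258,  1.53987467]), 'rotation': array([[-0.0785385 ,  0.97566746, -0.20470641],
       [-0.99690898, -0.07644353,  0.01813464],
       [ 0.0020449 ,  0.20549793,  0.97865541]])}
dial_top [([0.4895, -0.28, 0.0506], 0.76)]
dial_pointer [([0.474, -0.234, 0.0478], 0.8)]
dial_base [([0.4912, -0.276, 0.0001], 0.58)]
bell_press [([0.4882, -0.2837, 0.0512], 0.73)]
bell [([0.4719, 0.4284, 0.0021], 0.71), ([0.5743, 0.3987, -0.0033], 0.57), ([0.4854, 0.3025, -0.0001], 0.55)]
side {'intrinsics': array([[517.38695786,   0.        , 315.31344697],
       [  0.        , 517.38695786, 194.5881129 ],
       [  0.        ,   0.        ,   1.        ]]), 'dist_coeffs': array([-0.165251,  0.      ,  0.      ,  0.      ,  0.      ]), 'eye': array([-0.80070301, -1.60109814,  0.93528369]), 'rotation': array([[ 0.76044018,  0.27664853, -0.5875341 ],
       [-0.64889055,  0.28758169, -0.70444149],
       [-0.02591865,  0.91693095,  0.39820329]])}
dial_top [([0.4813, 0.3065, 0.0035], 0.68), ([0.489, -0.2709, 0.0554], 0.63)]
dial_pointer [([0.4711, -0.2358, 0.0563], 0.63)]
dial_base [([0.4877, -0.2756, -0.0008], 0.81), ([0.396, 0.5587, 0.0013], 0.23)]
bell_press []
bell [([0.6109, -0.2951, 0.0019], 0.7), ([0.4808, 0.3073, 0.0009], 0.58), ([0.4717, 0.4238, 0.0024], 0.52), ([0.5771, 0.402, 0.0019], 0.45)]
0.6
```

View pics/top0.png

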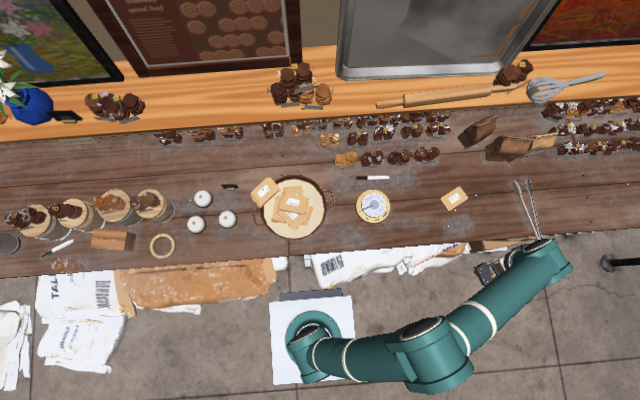

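View pics/side0.png

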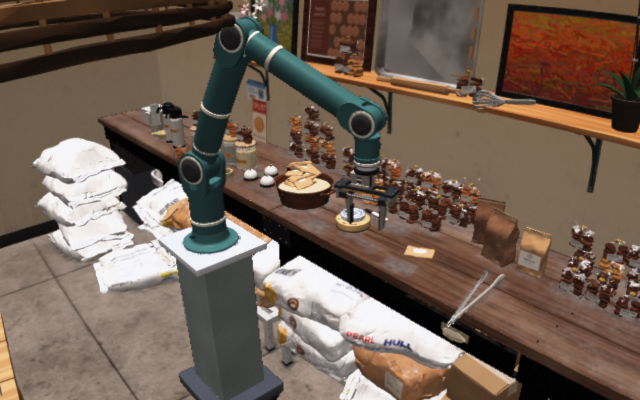

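The top view shows the dial at (373,205). The possible bells are three white domes at (203,199), (196,224) and (227,219). The robot's right is picture right, so I choose the one at (227,219), and check it in a close crop. The network's "bell" at (0.61,-0.295) is only the white pen.

```bash
cat > h.py <<'E'
import numpy as np,cv2
from station import env, effector, solver, viewer, workorder, search_frame, tip_of
def cam(c):
    i=viewer.camera_info(c); F=np.diag([1,-1,-1.])
    return i['intrinsics'],i['dist_coeffs'],np.array(i['eye']),np.array(i['rotation'])@F
def onplane(c,uv,z):
    K,D,e,R=cam(c); n=cv2.undistortPoints(np.array(uv,float).reshape(-1,1,2),K,D)[:,0]
    r=np.c_[n,np.ones(len(n))]@R.T
    return e+r*((z-e[2])/r[:,2])[:,None]
def px(c,P):
    K,D,e,R=cam(c); Rw=R.T
    return cv2.projectPoints(np.array(P,float).reshape(-1,1,3),cv2.Rodrigues(Rw)[0],-Rw@e,K,D)[0][:,0]
def depthpts(c,d):
    K,D,e,R=cam(c); v,u=np.mgrid[:400,:640]
    n=cv2.undistortPoints(np.c_[u.ravel(),v.ravel()].astype(float).reshape(-1,1,2),K,D)[:,0]
    return (e+(np.c_[n,np.ones(len(n))]*d.ravel()[:,None])@R.T).reshape(400,640,3)
E
python3 - <<'E'
from h import *
a=np.load('pics/top0.npz'); P=depthpts('top',a['d'])
p=a['p']
c1=cv2.resize(p[180:230,340:405],None,fx=8,fy=8,interpolation=cv2.INTER_CUBIC)
c2=cv2.resize(p[185:240,180:245],None,fx=8,fy=8,interpolation=cv2.INTER_CUBIC)
cv2.imwrite('pics/c1.png',c1[:,:,::-1]);cv2.imwrite('pics/c2.png',c2[:,:,::-1])
for (u,v) in [(227,219),(203,199),(196,224)]:
    Q=P[v-14:v+15,u-14:u+15].reshape(-1,3); m=(Q[:,2]>.012)
    q=Q[m]; print((u,v),len(q),q.min(0).round(4),q.max(0).round(4),((q.min(0)+q.max(0))/2).round(4)); print(q[q[:,2]>.05].mean(0).round(4))
Q=P[180:230,345:400].reshape(-1,3); q=Q[(Q[:,2]>.046)&(Q[:,2]<.058)]
print('dial',len(q),((q.min(0)+q.max(0))/2).round(4),q.min(0),q.max(0),np.median(q[:,2]))
q=Q[(Q[:,2]>.02)&(Q[:,2]<.06)];print(((q.min(0)+q.max(0))/2).round(4),q.max(0)-q.min(0))
E
```

```text
(227, 219) 242 [ 0.2071 -0.011   0.0128] [0.5127 0.3359 1.5399] [0.3599 0.1625 0.7763]
[0.4416 0.256  0.2664]
(203, 199) 238 [ 0.2071 -0.011   0.0122] [0.605  0.4291 1.5399] [0.406  0.2091 0.776 ]
[0.4063 0.2117 0.7299]
(196, 224) 246 [ 0.2071 -0.011   0.0124] [0.5011 0.459  1.5399] [0.3541 0.224  0.7761]
[0.3597 0.2445 0.674 ]
dial 434 [ 0.4857 -0.2774  0.052 ] [ 0.43854486 -0.32552023  0.0461705 ] [ 0.53280592 -0.22931069  0.05787855] 0.05168395268131787
[ 0.4863 -0.2781  0.0401] [0.13326221 0.13319211 0.03923789]
```

View pics/c1.png

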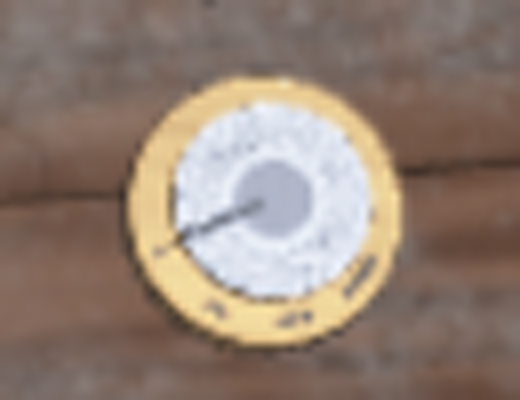

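View pics/c2.png

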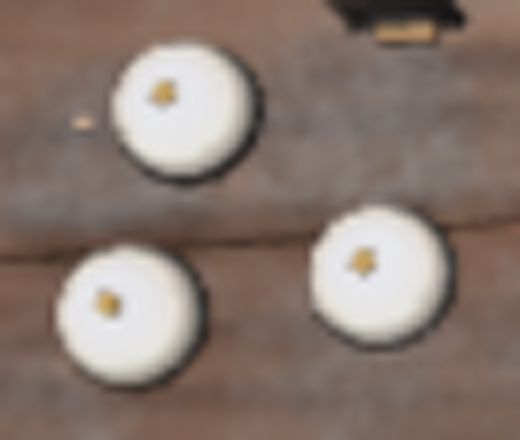

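```bash
cat >> h.py <<'E'
def Rt(deg):
    a=np.radians(deg); x=np.array([np.cos(a),np.sin(a),0]); y=np.array([0,0,-1.]); return np.c_[x,y,np.cross(x,y)]
E
python3 - <<'E'
from h import *
print('dial centre',onplane('top',[(373.6,204.4)],.052), 'pointer tip',onplane('top',[(340+178/8-.5,180+242/8-.5)],.052))
print('base centre',onplane('top',[(340+264/8-.5,180+211/8-.5)],.030))
print('bell', onplane('top',[(224.8,217.3)],.057))
a=np.load('pics/side0.npz')['p']
c=cv2.resize(a[155:275,230:440],None,fx=3.8,fy=3.8,interpolation=cv2.INTER_CUBIC); cv2.imwrite('pics/c3.png',c[:,:,::-1])
print(px('side',[[.487,-.278,.052],[.49,.304,.057]]))
b=cv2.resize(a[160:195,235:300],None,fx=10,fy=10,interpolation=cv2.INTER_CUBIC); cv2.imwrite('pics/c4.png',b[:,:,::-1])
C=np.array([.487,-.278])
for phi in range(-180,180,30):
  for f in (0,180):
    r=np.radians(phi); q=solver.inverse_kinematics([C[0]+.035*np.cos(r),C[1]+.035*np.sin(r),.05],Rt(phi+f))
    print(phi,f,None if q is None else np.round(q,2))
E
```

```text
dial centre [[ 0.48699545 -0.27855303  0.052     ]] pointer tip [[ 0.46947741 -0.23014663  0.052     ]]
base centre [[ 0.4855505  -0.27750008  0.03      ]]
bell [[0.48041717 0.30129369 0.057     ]]
[[351.68189188 213.12338985]
 [266.42190283 173.58890727]]
-180 0 [ 0.56  0.51 -0.08  2.    0.07  0.63 -1.14]
-180 180 [ 0.97  0.6  -0.61  1.98  0.51  0.72  1.62]
-150 0 [ 0.64  0.53 -0.16  1.97  0.14  0.65 -0.65]
-150 180 [ 1.4   1.08 -1.34  1.92  1.16  1.21  1.71]
-120 0 [ 0.71  0.56 -0.24  1.92  0.21  0.68 -0.18]
-120 180 [ 0.23  0.56  0.37  1.95 -0.31  0.68 -2.87]
-90 0 [ 0.77  0.6  -0.33  1.87  0.28  0.72  0.28]
-90 180 [ 0.32  0.57  0.25  1.9  -0.22  0.69 -2.44]
-60 0 [ 0.82  0.63 -0.43  1.84  0.37  0.75  0.71]
-60 180 [ 0.38  0.58  0.15  1.87 -0.13  0.7  -2.02]
-30 0 [ 0.85  0.66 -0.52  1.82  0.45  0.78  1.15]
-30 180 [ 0.44  0.59  0.03  1.85 -0.02  0.71 -1.61]
0 0 [ 0.88  0.68 -0.6   1.83  0.52  0.8   1.58]
0 180 [ 0.49  0.58 -0.08  1.86  0.07  0.7  -1.19]
30 0 [ 1.26  1.12 -1.34  1.84  1.18  1.25  1.64]
30 180 [ 0.55  0.58 -0.19  1.88  0.16  0.7  -0.77]
60 0 [ 1.27  1.1  -1.34  1.88  1.17  1.23  2.14]
60 180 [ 0.63  0.57 -0.3   1.92  0.25  0.69 -0.34]
90 0 [ 0.23  0.53  0.22  1.99 -0.18  0.65 -2.58]
90 180 [ 0.72  0.56 -0.4   1.95  0.34  0.69  0.11]
120 0 [ 0.33  0.5   0.12  2.01 -0.09  0.63 -2.11]
120 180 [ 0.8   0.56 -0.47  1.98  0.39  0.69  0.61]
150 0 [ 0.45  0.5   0.01  2.02 -0.01  0.62 -1.63]
150 180 [ 0.87  0.57 -0.52  1.99  0.43  0.69  1.13]
```

View pics/c3.png

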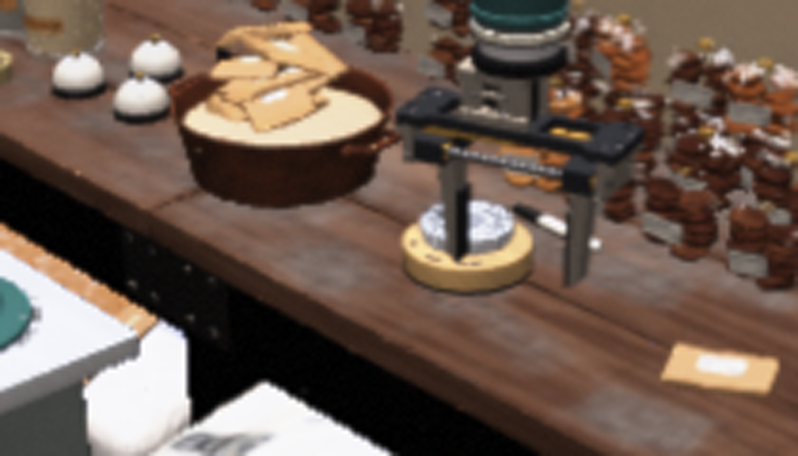

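View pics/c4.png

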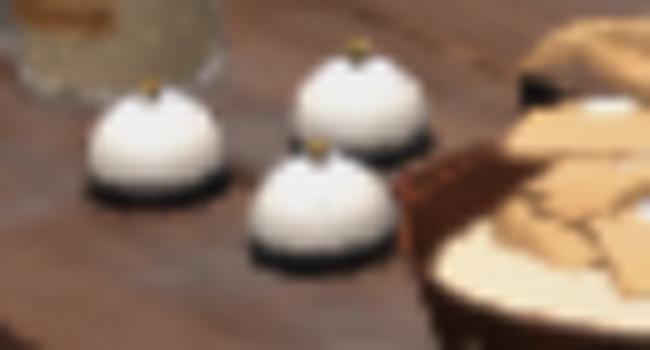

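```bash
cat >> h.py <<'E'
C=np.array([.4865,-.278])
def W(p): print(p,'t',round(env.sense()['t'],2),'ee',env.sense()['ee_pos'].round(4),'F',np.round(env.sense()['wrist_force'],2),flush=True)
def spot(phi,z,r=.036):
    a=np.radians(phi); return [C[0]+r*np.cos(a),C[1]+r*np.sin(a),z]
def press(xy,z0,F0,target,zmin,R=None,step=.001,rate=.02):
    z=z0
    while z>zmin:
        z-=step; env.movel([xy[0],xy[1],z],R,rate=rate)
        f=env.sense()['wrist_force'][2]-F0
        if f>target-.3: break
    W(f'press z={z:.4f} f={f:.2f}'); return z,f
E
python3 - <<'E'
from h import *
print('bell side',onplane('side',[(266.3,174.2)],.057))
a=np.load('pics/top0.npz');P=depthpts('top',a['d']); Q=P[a['d']>0]
m=(Q[:,0]>.35)&(Q[:,0]<.65)&(Q[:,1]>0)&(Q[:,1]<.3)&(Q[:,2]<.5); print('basket',Q[m][:,2].max(), Q[m&(Q[:,2]>.06)].min(0),Q[m&(Q[:,2]>.06)].max(0))
effector.grasp(10); W('shut'); print(env.sense()['gripper_width'])
env.reach(spot(-30,.12),Rt(150)); W('above')
p,d=viewer.read_camera('side'); cv2.imwrite('pics/s1.png',cv2.resize(p[120:260,270:450],None,fx=4,fy=4,interpolation=cv2.INTER_CUBIC)[:,:,::-1])
env.movel(spot(-30,.065),rate=.1); W('near')
E
```

```text
bell side [[0.48488946 0.29782372 0.057     ]]
basket 0.17248551327433237 [3.66724401e-01 8.49491939e-06 6.00126576e-02] [0.62019401 0.19597776 0.17248551]
shut t 1.94 ee [ 0.2166 -0.6129  0.2146] F [-0.34 -0.8  -0.15]
0.0004595497908260256
above t 3.58 ee [ 0.5173 -0.2973  0.1203] F [ 0.1  -0.77  0.32]
near t 4.33 ee [ 0.5179 -0.2963  0.0652] F [ 0.31 -0.78  0.2 ]
```

View pics/s1.png

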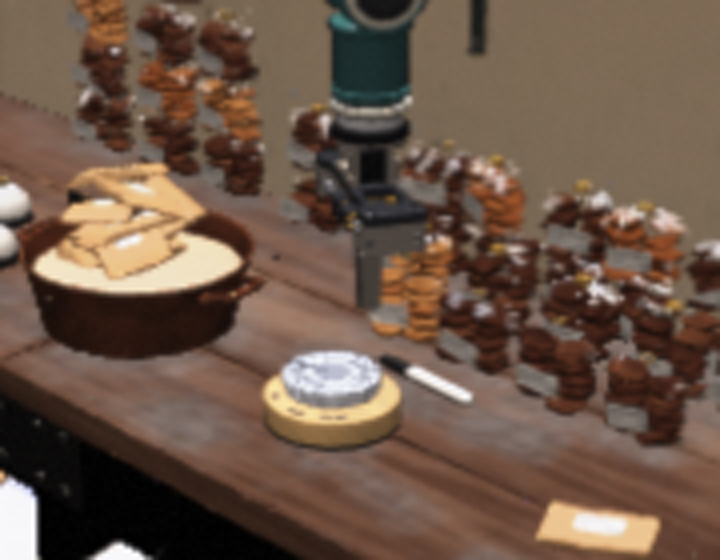

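Run:
```python
from h import *
F0=env.sense()['wrist_force'][2]
z,f=press(spot(-30,0)[:2],.057,F0,7,.044)
for phi in (-22,-14,-6,2,10):
    env.movel(spot(phi,z),Rt(phi+180),rate=.04)
    s=env.sense(); f=s['wrist_force'][2]-F0
    print(phi,round(s['t'],2),s['ee_pos'].round(4),(s['wrist_force']).round(2))
    if f<6: z-=.0007
    if f>9: z+=.0007
p,d=viewer.read_camera('side'); cv2.imwrite('pics/s2.png',cv2.resize(p[180:240,310:390],None,fx=8,fy=8,interpolation=cv2.INTER_CUBIC)[:,:,::-1])
```

```text
press z=0.0480 f=7.92 t 6.93 ee [ 0.5182 -0.2963  0.0488] F [-0.95  1.57  8.12]
-22 7.22 [ 0.5204 -0.2923  0.0489] [-1.5  -0.59  8.16]
-14 7.52 [ 0.5222 -0.2874  0.049 ] [-0.97 -0.69  8.73]
-6 7.81 [ 0.5234 -0.2822  0.0491] [-0.82  0.06  7.61]
2 8.1 [ 0.5237 -0.2768  0.049 ] [-0.21  0.25  7.65]
10 8.39 [ 0.5233 -0.2723  0.0492] [0.25 0.04 7.01]
```

View pics/s2.png

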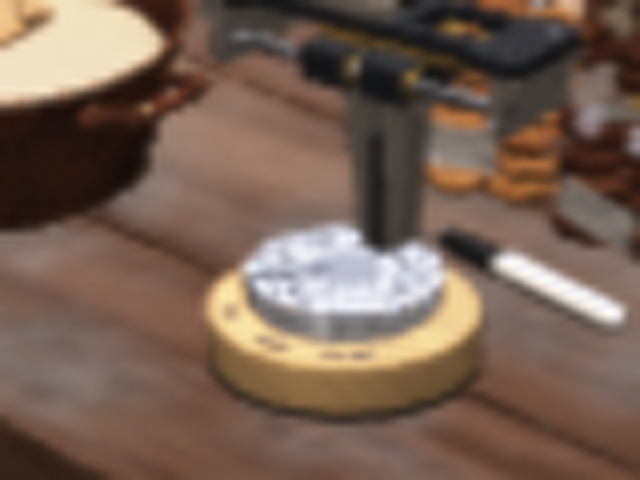

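The side view shows the tip on the knurl at (390,240), but I can't read the pointer. I'll lift off and check from above.

Run:
```python
from h import *
W('pre'); env.movel(spot(10,.10),rate=.1); W('up')
env.movel([.56,-.10,.26],rate=.25);W('away')
for c,(v0,v1,u0,u1) in {'top':(180,230,340,405),'side':(180,240,310,390)}.items():
    p,d=viewer.read_camera(c); cv2.imwrite(f'pics/{c}3.png',cv2.resize(p[v0:v1,u0:u1],None,fx=8,fy=8,interpolation=cv2.INTER_CUBIC)[:,:,::-1])
    print(c,[(np.round(r['at'],4).tolist(),round(r['score'],2)) for r in tip_of(c,'dial_pointer')])
```

```text
pre t 8.44 ee [ 0.5234 -0.2723  0.0492] F [ 0.04 -0.13  8.38]
up t 9.11 ee [ 0.5214 -0.2716  0.0995] F [0.32 0.13 0.36]
away t 10.21 ee [ 0.559  -0.1013  0.2588] F [-0.36  0.47 -0.27]
top [([0.4542, -0.2572, 0.0475], 0.77)]
side [([0.449, -0.2559, 0.0575], 0.63)]
```

View pics/top3.png

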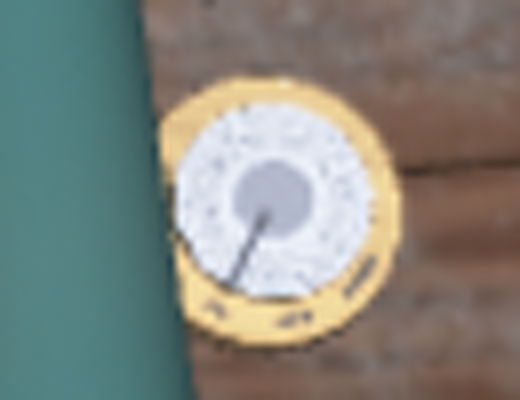

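View pics/side3.png

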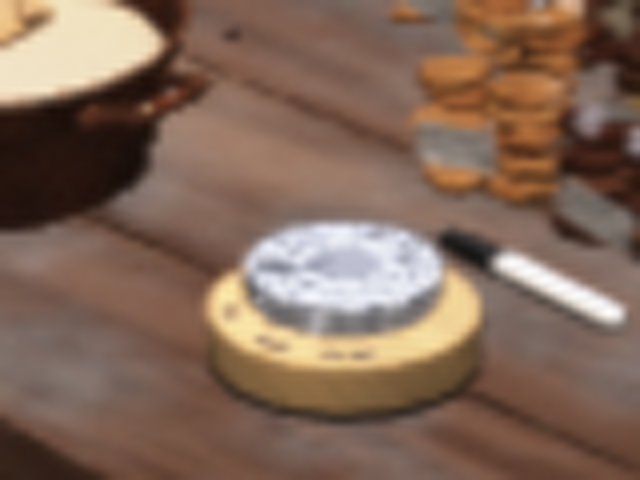

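The top view shows the pointer ending at (232,285), on the two-dot group at (215,308). It turned 40° and the finger is off the dial. Next is the bell.

Run:
```python
from h import *
from scipy.optimize import least_squares
a=np.load('pics/top0.npz');P=depthpts('top',a['d'])[200:238,210:245].reshape(-1,3)
b=np.array([.4825,.301]); q=P[(np.hypot(*(P[:,:2]-b).T)<.034)&(P[:,2]>.02)&(P[:,2]<.053)]
r=least_squares(lambda v:np.linalg.norm(q-v[:3],axis=1)-v[3],[*b,.01,.04],loss='soft_l1',f_scale=.001);print('sphere',r.x,len(q))
b=np.array([.482,.3005])
for a_ in (90,270):
    q=solver.inverse_kinematics([*b,.07],Rt(a_)); print(a_,q)
try: env.movel([*b,.22],Rt(270),rate=.25)
except env.PlanningError as e:
    print(e); env.reach([*b,.22],Rt(270))
W('over bell')
p,d=viewer.read_camera('top'); cv2.imwrite('pics/top4.png',p[:,:,::-1])
```

```text
sphere [0.48131475 0.30280552 0.01103222 0.03416581] 209
90 [-1.48492397  1.02327728  1.33623937  1.96285621 -1.11679873  1.1785259
 -2.82152806]
270 [-0.16639436  0.60805879 -0.58665573  1.87988412  0.46072295  0.79136208
 -1.00150565]
over bell t 12.2 ee [0.4826 0.2992 0.22  ] F [ 0.14 -0.23 -0.18]
```

View pics/top4.png

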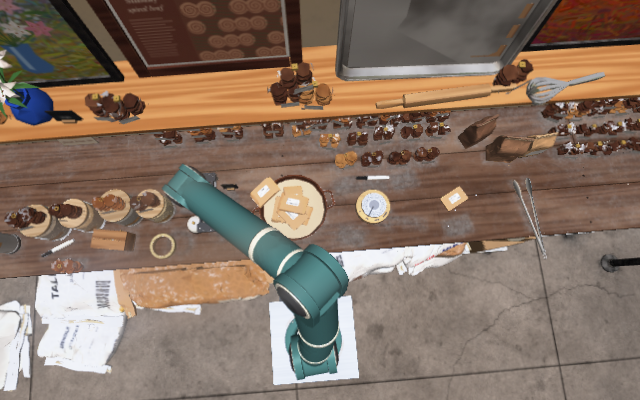

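The top view shows the arm above the bells, with the dial still clear at (373,205). Now I'll press.

Run:
```python
from h import *
b=[.4815,.3015]
env.movel([*b,.08],rate=.12); env.movel([*b,.063],rate=.05); W('near')
p,d=viewer.read_camera('side'); cv2.imwrite('pics/s5.png',cv2.resize(p[150:200,225:305],None,fx=8,fy=8,interpolation=cv2.INTER_CUBIC)[:,:,::-1])
F0=env.sense()['wrist_force'][2]; z=.061
while z>.048:
    env.movel([*b,z],rate=.03); s=env.sense(); f=s['wrist_force']; print(round(s['t'],2),round(z,4),s['ee_pos'].round(4),f.round(2))
    if f[2]-F0>11: break
    z-=.001
env.pause(.2); W('hold')
p,d=viewer.read_camera('side'); cv2.imwrite('pics/s6.png',cv2.resize(p[150:200,225:305],None,fx=8,fy=8,interpolation=cv2.INTER_CUBIC)[:,:,::-1])
```

```text
near t 14.06 ee [0.4813 0.3014 0.0626] F [ 0.42  0.07 -0.3 ]
14.36 0.061 [0.4815 0.3015 0.061 ] [-0.02  0.06 -0.84]
14.61 0.06 [0.4815 0.3015 0.06  ] [ 0.68 -0.61 -0.13]
14.86 0.059 [0.4814 0.3014 0.0589] [ 0.2  -1.04  0.54]
15.11 0.058 [0.4815 0.3015 0.0579] [ 0.13  0.06 -0.31]
15.36 0.057 [0.4816 0.3016 0.057 ] [0.88 0.42 0.47]
15.61 0.056 [0.4816 0.3016 0.0562] [-0.29  0.04  2.39]
15.86 0.055 [0.4816 0.3016 0.0552] [-0.39 -0.61  3.83]
16.11 0.054 [0.4816 0.3016 0.0543] [-1.65 -0.11  5.95]
16.36 0.053 [0.4816 0.3016 0.0534] [-1.4  -0.6   7.27]
16.61 0.052 [0.4817 0.3017 0.0531] [-2.9  -2.86 13.1 ]
hold t 16.81 ee [0.4816 0.3017 0.0532] F [-2.61 -2.93 13.41]
```

View pics/s5.png

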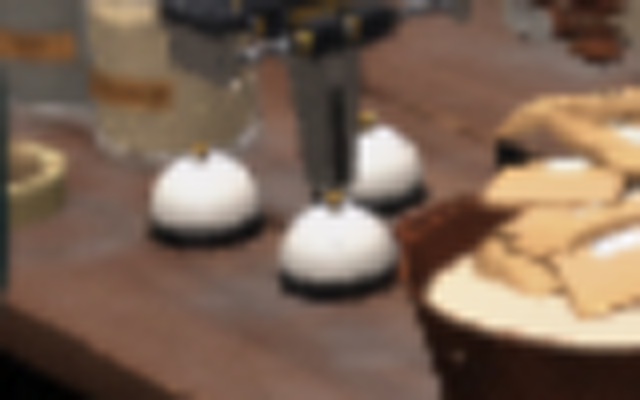

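View pics/s6.png

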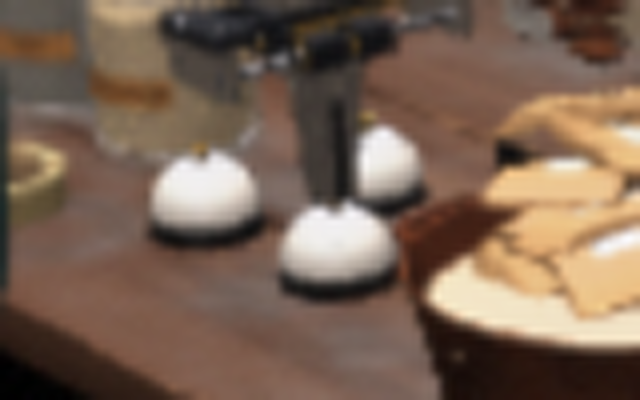

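The force rose along the button's spring to about 7.5 N, then jumped to 13 N at 53.1 mm, so the button is at its stop. In the picture it has sunk under the tip at (335,205). I'll give a little extra push, then let go and check.

Run:
```python
from h import *
b=[.4815,.3015]
env.movel([*b,.0512],rate=.03); W('extra'); env.pause(.2)
env.movel([*b,.10],rate=.08); W('up')
env.movel([*b,.22],rate=.2)
env.movel([.45,.02,.28],rate=.25); env.pause(.3); W('away')
for c,(v0,v1,u0,u1) in {'top':(180,240,180,260),'side':(150,200,225,305)}.items():
    p,d=viewer.read_camera(c); cv2.imwrite(f'pics/{c}7.png',cv2.resize(p[v0:v1,u0:u1],None,fx=8,fy=8,interpolation=cv2.INTER_CUBIC)[:,:,::-1])
    if c=='top': cv2.imwrite('pics/top7d.png',cv2.resize(p[180:230,340:405],None,fx=8,fy=8,interpolation=cv2.INTER_CUBIC)[:,:,::-1])
```

```text
extra t 17.11 ee [0.4817 0.3017 0.0531] F [-4.55 -3.09 17.88]
up t 18.07 ee [0.4814 0.3012 0.0998] F [ 0.04 -0.37  0.52]
away t 20.43 ee [0.45   0.0206 0.2798] F [-1.11  0.06  0.35]
```

View pics/top7.png

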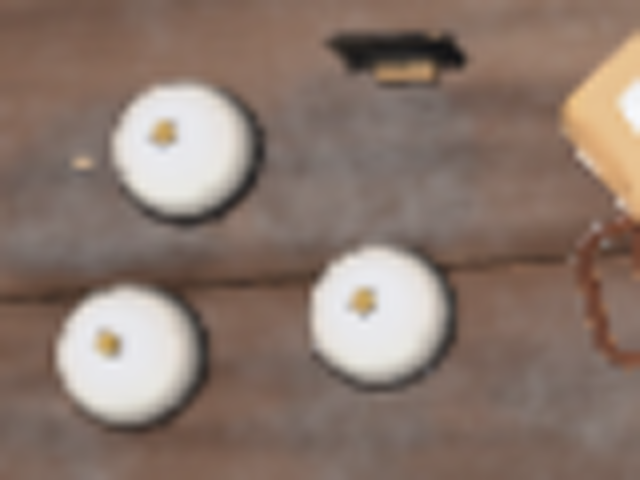

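View pics/side7.png

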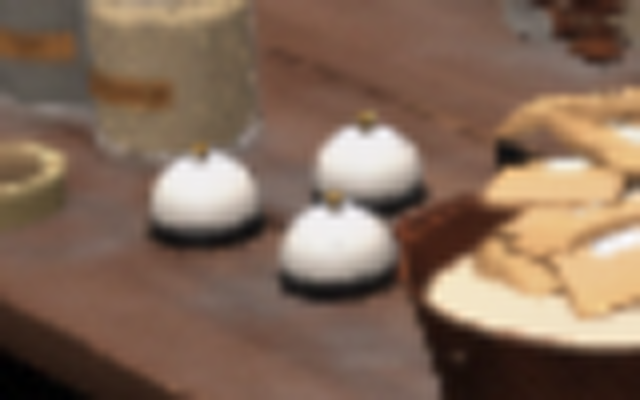

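View pics/top7d.png

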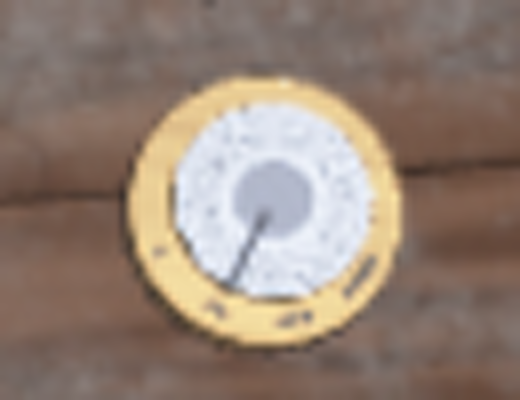

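The bell's button is still at top-crop pixel (362,300), so the bell has not moved, and the button has sprung back. The dial pointer still ends at (232,285), on the two dots, and the arm touches nothing.

Run:
```python
from h import *
print(workorder.finish_job()); W('end')
```

```text
the job is handed in; nothing more can be done
None
the job is handed in; nothing more can be done
```

I turned the dial one click anticlockwise, pressed and released the bell's button, and handed the job in. The clock was at about 20.5 s of the 48 s allowed.

- **Dial:** With the shut fingertips pressing at about 8 N, I dragged it round 40° and lifted off. The top view then showed the pointer on the two dots, turned about 40° by pixel angle. It was still there in the last picture.
- **Bell:** I took the rightmost of the three white bells. The button met its stop at about 4 mm: the tip stayed at 53.1 mm while the force rose from 13 to 18 N. I then let go. The last pictures show the button up again and the bell standing where it was.
- **Disagreements:**
  - The two cameras placed the bell button about 5 mm apart, so I used a middle value that agreed with a fit to the depth image.
  - The side picture could not show the pointer clearly, so that check rests on the top view; the network's pointer points from both cameras agreed roughly.
  - Sideways force rose to about 5 N at the button's stop, but the bell did not move.

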